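# Sweep the ring sinkers into the bay with the long push bar

## Task

Pick up the long push bar by its wooden grip, stand it behind the three small ring sinkers and push all three together, as one row along the bar, fully inside the batten bay. Push them only with the bar: do not touch them with the gripper, or lift or tip them. Then draw the bar back out of the bay and leave it standing upright on the bench.

Things in the scene. Friction and masses are not known exactly. Their poses are not given: they have to be found in the camera images.
- bar: The long push bar: aluminium, 200 mm long (x), 24 thick (y), 30 high, standing on the bench; on its middle a wooden grip block, 50 along x, 24 thick, 30 to 85 mm above the underside: grip across the 24. 0.35 kg. Origin: centre of the underside, z up; both sides alike. A like bar only 80 mm long, near it, is the wrong one. Nothing near the work is over 90 mm tall.
- ring0: One of three equal dark steel ring sinkers lying flat: 36 mm outside diameter, 14 mm hole, 18 mm high, about 0.1 kg. Origin: centre of its underside, z up. They lie about 50 mm apart side by side, 90 to 170 mm in front of the bay's mouth, within 60 mm of its centre line. A lone 68 mm ring elsewhere is not one of them.
- ring1: One of three equal dark steel ring sinkers lying flat: 36 mm outside diameter, 14 mm hole, 18 mm high, about 0.1 kg. Origin: centre of its underside, z up. They lie about 50 mm apart side by side, 90 to 170 mm in front of the bay's mouth, within 60 mm of its centre line. A lone 68 mm ring elsewhere is not one of them.
- ring2: One of three equal dark steel ring sinkers lying flat: 36 mm outside diameter, 14 mm hole, 18 mm high, about 0.1 kg. Origin: centre of its underside, z up. They lie about 50 mm apart side by side, 90 to 170 mm in front of the bay's mouth, within 60 mm of its centre line. A lone 68 mm ring elsewhere is not one of them.
- bay: Bay: three dark wooden battens (18 mm wide, 30 mm high) nailed to the bench as a U, fixed; no floor of its own, the bench runs through. Inside 250 mm wide (its x) and 110 mm deep (its y). Origin: middle of the open mouth at bench height; y points into the bay (back batten's inner face at y = 110 mm), x along the mouth, z up.
Not all that is in view belongs to the job. There is more than one size of the bar; the one meant has the size given above. Leave any pink look-alike of the ring2 alone.

How it is judged:
By the outcome, as a careful person would: the job done as asked, in the order asked, and still so for the second after the job is handed in, with the robot touching nothing.
It also fails if it takes over 43 s, if anything falls off the work surface, if the arm or the gripper's body presses on something with over 40 N, if the wrist force passes 120 N, or if a joint passes its speed limit or range.

## Robot

A 6-joint arm with a two-finger parallel gripper is mounted at the origin on the work surface. World frame = base frame: x ahead of the robot, y to its left, z up, the work surface at z = 0. Lengths are in mm, angles in rad, forces in N, time in s.
With the tool pointing down it reaches from about 275 to 1000 mm from the base axis. Payload 8.4 kg.
Tool frame: the origin (TCP) lies on the centre line of the jaws, within the pads' length; the fingertips stand 22 mm ahead of it and the grasp point (between the pads) lies 3 mm ahead of it; z points along the fingers, y is the direction in which the jaws open and shut (so a half turn about z gives the same grasp; the last joint's range is limited). The gripper opens to 85 mm and grips with 20 to 120 N. Pads are 22 mm wide; open, the fingers measure 114 mm over their backs; the gripper's body (76 mm by 85 mm) begins 54 mm behind the grasp point. The pads swing forward as they close: fully open they stand 13 mm farther back than shut.
Start: joints at [-1.281, 0.353, 1.633, -0, 1.155, -0.002], TCP at [179.796, -598.583, 253.281] pointing down, gripper open.
Joint ranges: [-2.63, 2.63], [-0.92, 2.1], [0.06, 2.66], [-1.3, 4.44], [0, 2.69], [-3.02, 3.02]. Speed limits (rad/s): [2.22, 2.22, 2.79, 3.14, 3.14, 3.14].

## Interface

Orientations are given as [roll, pitch, yaw] about the fixed x, y, z axes, in that order (R = Rz(yaw) Ry(pitch) Rx(roll)).
In Python, from rig import r gives the robot as it stands.
- The arm moves only by the tool carry_out, never from a script. Its argument "rows" is text: rows parted by semicolons, each of 5 numbers parted by spaces: the opening, from 0 (shut) to 1 (fully open), then the shift along the tool's x, y, z in units of 30 mm (1.0 is 30 mm), then the turn about the tool's z in units of 8 degrees (1.0 is 8 degrees). A call has 1 to 12 rows; each row shifts and turns the commanded pose from where the row before left it, along the tool's axes as they then stand; what a row does not reach is not made up. A row lasts 1/8 s, in which the tool goes at most 62.5 mm and 10.7 degrees, less where a joint would pass 70% of its speed; a pose out of reach is approached as far as the arm can. A call is refused whole if a number of a shift passes 1 or a number of a turn 1, either way. A call with a gripper value outside its range is refused whole. The fingers move at their own pace and stop on an object; "newtons" is the grip in N (left out, the last holds). Time passes only in rows, so rows that do not move let the fingers close. It gives the time, the measured TCP pose, the force and the opening at its end, in the units of the state.
- r.sense(): the state, without advancing time (a new reading comes with each control period).
- r.grab_frame(name): name is "scene" or "side" or "wrist"; returns the picture (420x560x3 uint8, blue, green, red); there is no depth.
- r.get_calibration(name): a dict with "intrinsics" (3x3 intrinsics, pixels), "position" and "rotation" of the camera in the world. Camera axes: x right, y up, looking along -z (the intrinsics and any distortion apply to the point x, -y, -z); pixel columns grow to the right and rows downward; lengths in mm; the calibration is good to about 2 mm. A picture is of the moment at which its call begins: read the wrist's pose just before it. get_calibration takes no time and is no camera call; for the wrist camera it gives the pose at the moment of the call.
- r.sign_off(): hands the job in, once; it reports no verdict.
The state is a dict: "clock": time; "qpos": joint angles; "qvel": joint speeds; "joint_efforts": joint torques, N m; "eef_pos": TCP position; "tcp_rot": TCP orientation; "contact_force": force on the tool from outside, world axes, zero at the start; "wrist_torque": the same for the moment, N m; "opening": opening from 0.0 (shut) to 1.0 (fully open).
Only numpy, scipy, OpenCV 4.12 (cv2) and the standard library are available. Lean on these libraries where they do the work, as an engineer would, in place of code of your own. Each camera call takes 0.05 s, during which the arm holds its last target.

## Working session

There is one attempt and no reset: what is moved stays moved. The work goes in short steps, Python scripts to look and compute and a tool call to move; the robot and the scene stay as the last step left them, time stands still between calls to the robot, and variables do not carry over. Pictures are saved under pics/ and viewed, and the job is handed in when it is done.

Besides the shell and the picture viewer there is one more tool, called by a JSON object that holds its "fn" and its "kwargs". carry_out: Moves the arm, as the interface text tells. Its arguments: {"type":"object","properties":{"rows":{"type":"string"},"newtons":{"type":"number"}},"required":["rows"]}

```bash
mkdir -p pics; ls; python3 - <<'E'
from rig import r
import cv2
s=r.sense();print(s)
for n in("scene","side","wrist"):
    cv2.imwrite(f"pics/{n}0.png",r.grab_frame(n)); c=r.get_calibration(n);print(n,c)
E
```

```text
pics
{'clock': 0.0, 'qpos': array([-1.28141314e+00,  3.53641208e-01,  1.63415721e+00, -1.93841620e-05,
        1.15521609e+00, -2.40684333e-03]), 'qvel': array([-0.00075443, -0.00121626, -0.0018131 , -0.00147584,  0.00241261,
       -0.00050238]), 'joint_efforts': array([-7.11255616e-04, -6.05257130e+01, -3.42072630e+01, -1.22819424e-04,
        9.23430955e-03, -2.06730931e-05]), 'eef_pos': array([ 179.65002661, -598.13993856,  252.55612907]), 'tcp_rot': array([-3.14017076e+00,  1.43008543e-05,  2.91797879e-01]), 'contact_force': array([ 0.38497943,  0.77961428, -0.1189446 ]), 'wrist_torque': array([ 0.00348423, -0.05075893,  0.01830775]), 'opening': 1.00106444631589}
scene {'intrinsics': array([[539.60373571,   0.        , 275.04611126],
       [  0.        , 539.60373571, 210.8582158 ],
       [  0.        ,   0.        ,   1.        ]]), 'position': array([1241.46634492,  614.53618581,  903.02544178]), 'rotation': array([ 0.86876506, -0.02136847,  2.39756871])}
side {'intrinsics': array([[510.93859532,   0.        , 283.08248609],
       [  0.        , 510.93859532, 204.65524806],
       [  0.        ,   0.        ,   1.        ]]), 'position': array([340.77366364, 793.26273423, 799.01022133]), 'rotation': array([ 0.88903332, -0.0146147 , -2.89988129])}
wrist {'intrinsics': array([[364.7581369 ,   0.        , 279.27394202],
       [  0.        , 364.7581369 , 217.55766368],
       [  0.        ,   0.        ,   1.        ]]), 'position': array([ 255.73733243, -575.13680986,  373.50493858]), 'rotation': array([-0.31572799,  0.00233364, -1.27833299])}
```

View pics/scene0.png

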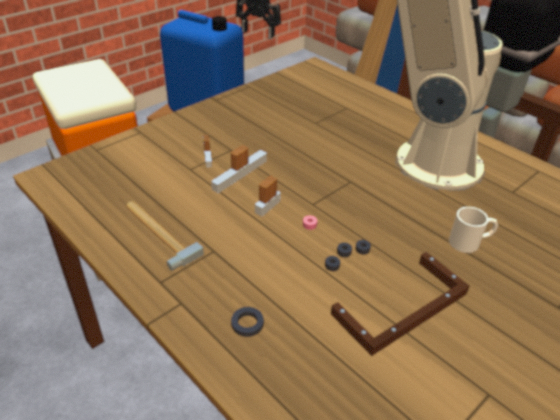

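View pics/side0.png

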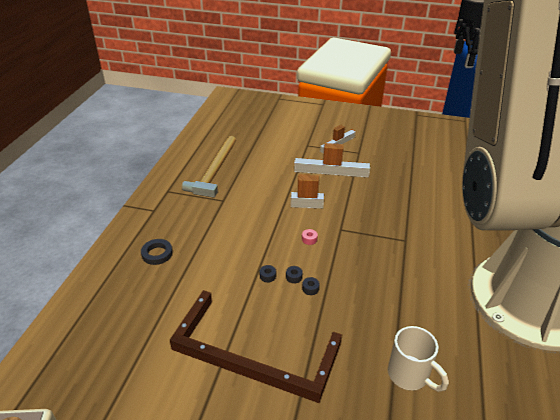

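View pics/wrist0.png

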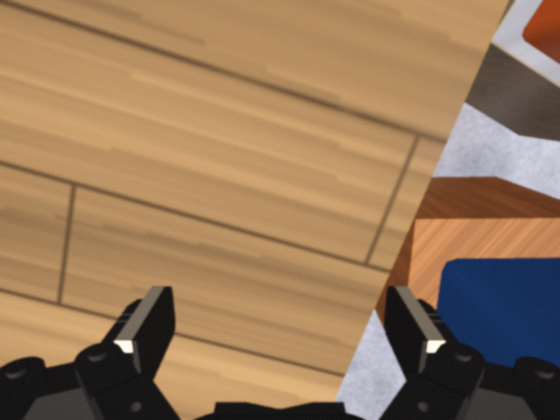

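```bash
cat > h.py <<'E'
import numpy as np, cv2
from scipy.spatial.transform import Rotation as R
def rot(c): return R.from_euler('xyz',c['rotation']).as_matrix()
def ray(c,u,v):
    K=c['intrinsics']; d=np.array([(u-K[0,2])/K[0,0],-(v-K[1,2])/K[1,1],-1.])
    return rot(c)@d
def p2w(c,u,v,z=0):
    d=ray(c,u,v);p=c['position'];return p+d*(z-p[2])/d[2]
def w2p(c,P):
    q=(np.atleast_2d(P)-c['position'])@rot(c);K=c['intrinsics']
    return np.c_[K[0,0]*q[:,0]/-q[:,2]+K[0,2],K[1,1]*-q[:,1]/-q[:,2]+K[1,2]]
E
python3 - <<'E'
from rig import r
from h import *
S=r.get_calibration("scene");D=r.get_calibration("side")
print("base",w2p(S,[0,0,0]),w2p(D,[0,0,0]))
for u,v in[(332,263),(345,250),(363,246)]: print("sc ring",p2w(S,u,v,9).round(1))
for u,v in[(268,273),(294,273),(311,286)]: print("sd ring",p2w(D,u,v,9).round(1))
a=cv2.imread('pics/scene0.png')[120:290,170:400];cv2.imwrite('pics/c1.png',cv2.resize(a,None,fx=3.4,fy=3.4,interpolation=3))
a=cv2.imread('pics/side0.png')[115:300,240:420];cv2.imwrite('pics/c2.png',cv2.resize(a,None,fx=3.2,fy=3.2,interpolation=3))
a=cv2.imread('pics/side0.png')[260:410,150:360];cv2.imwrite('pics/c3.png',cv2.resize(a,None,fx=3.8,fy=3.8,interpolation=3))
a=cv2.imread('pics/scene0.png')[225:365,315:485];cv2.imwrite('pics/c4.png',cv2.resize(a,None,fx=4,fy=4,interpolation=3))
E
```

```text
base [[438.52910643 163.81384066]] [[532.44785326 298.8596657 ]]
sc ring [538.6  73.5   9. ]
sc ring [483.8  64.7   9. ]
sc ring [441.   84.2   9. ]
sd ring [538.6  75.1   9. ]
sd ring [485.6  61.3   9. ]
sd ring [443.7  87.9   9. ]
```

View pics/c1.png

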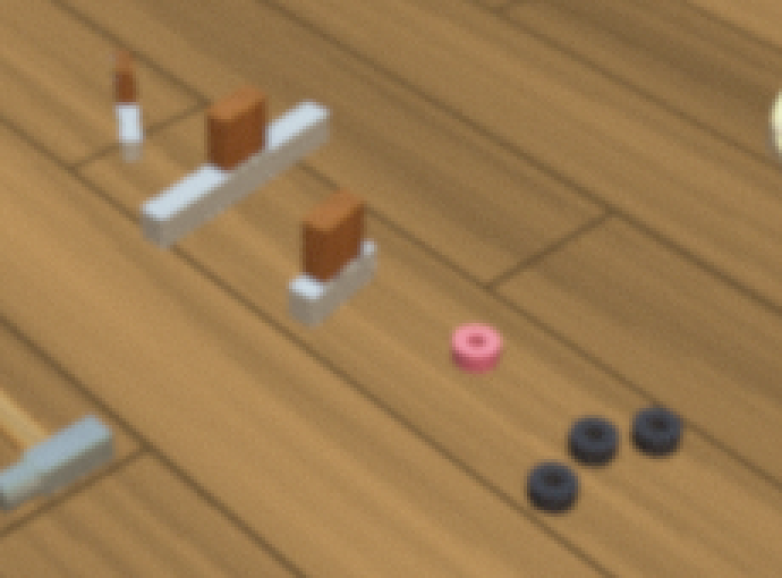

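View pics/c2.png

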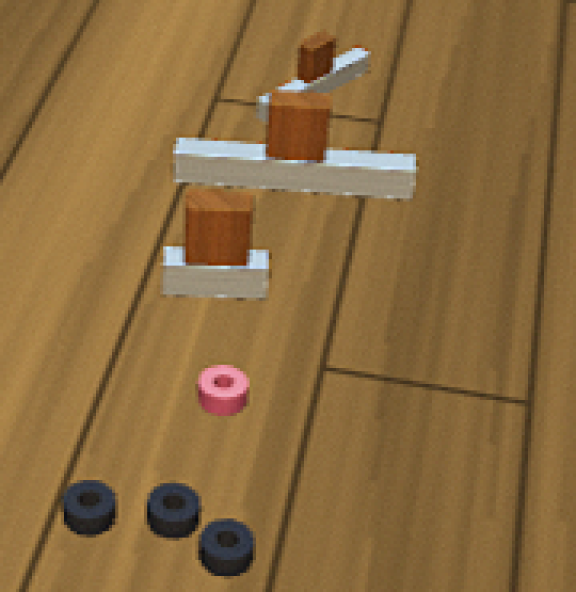

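View pics/c3.png

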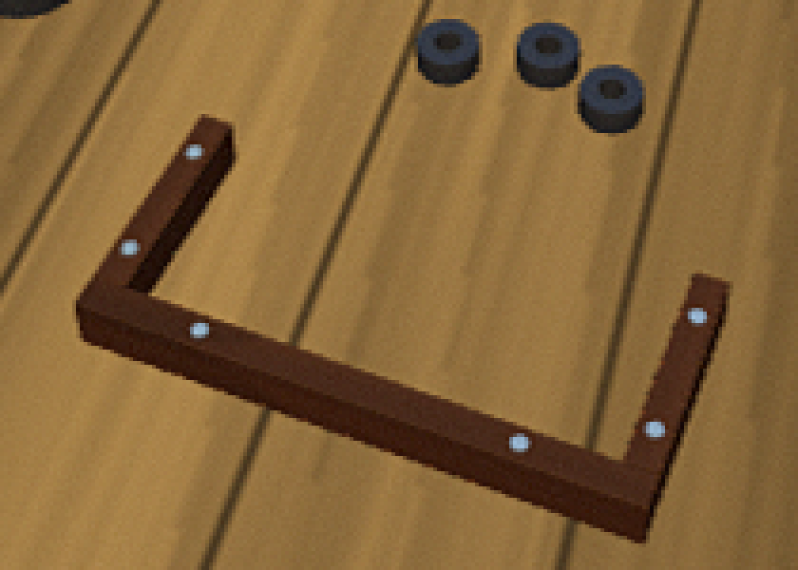

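View pics/c4.png

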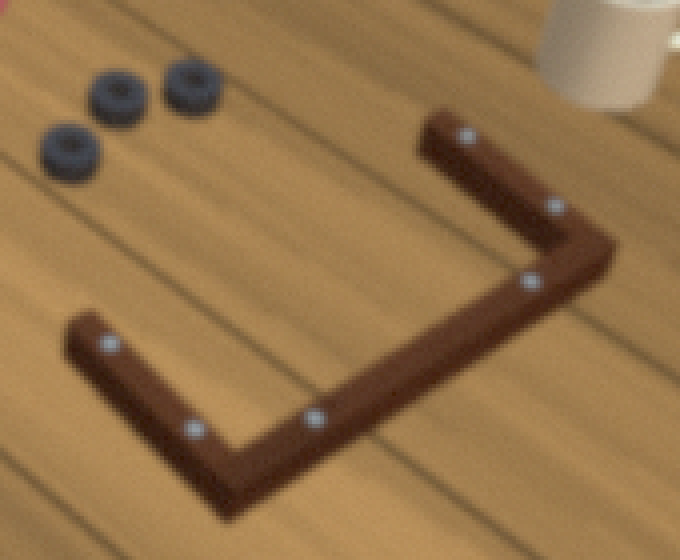

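```bash
cat > m.py <<'E'
from rig import r
from h import *
from scipy.optimize import least_squares
S=r.get_calibration("scene");D=r.get_calibration("side")
def f(pts,s,o): return (np.array(pts,float)+.5)/s-.5+np.array(o)
def fit(modelS,pixS,modelD,pixD,x0):
    def tr(p,M):
        c,s=np.cos(p[2]),np.sin(p[2]);M=np.array(M,float)
        return np.c_[p[0]+c*M[:,0]-s*M[:,1],p[1]+s*M[:,0]+c*M[:,1],M[:,2]]
    g=lambda p:np.r_[(w2p(S,tr(p,modelS))-pixS).ravel() if len(pixS) else [],(w2p(D,tr(p,modelD))-pixD).ravel()]
    q=least_squares(g,x0,x_scale=[10,10,.1],loss='soft_l1');return q.x,g(q.x).reshape(-1,2)
E
cat > m1.py <<'E'
from m import *
# bar lengths
def L(c,a,b,z):print(np.linalg.norm(p2w(c,*a,z)-p2w(c,*b,z)).round(1),p2w(c,*a,z).round(1),p2w(c,*b,z).round(1))
F=lambda x,y:f([(x,y)],3.2,(240,115))[0]
print('mid');L(D,F(175,182),F(414,198),0);L(D,F(175,152),F(415,170),30)
print('near');L(D,F(163,294),F(267,298),0)
print('far');L(D,F(262,98),F(363,47),30)
F1=lambda x,y:f([(x,y)],3.4,(170,120))[0]
print('sc mid');L(S,F1(163,247),F1(328,135),0)
print('sc near');L(S,F1(310,327),F1(374,274),0)
print('pink',p2w(D,309.5,237,9))
# bay
mD=[(-143,0,30),(-125,0,30),(125,0,30),(143,0,30),(-143,128,30),(143,128,30),(-125,110,30),(125,110,30)]
# in side image, image-left = world +x
a=f([(203,115),(235,124),(694,274),(730,283),(77,308),(650,507),(133,290),(628,460)],3.8,(150,260))
bS=f([(68,330),(95,312),(425,130),(440,110),(228,490),(615,243)],4,(315,225))
W=[p2w(D,*q,30) for q in a]; 
for w in W:print(w.round(1))
# mouth left end to right: choose x dir so that x cross y = z up; y into bay
mid=(W[1]+W[2])/2; back=(W[6]+W[7])/2; yv=back-mid; yaw=np.arctan2(-yv[0],yv[1])
print(mid,yaw,np.linalg.norm(yv))
xd=np.array([np.cos(yaw),np.sin(yaw)]); sgn=np.sign(xd@(W[1]-W[2])[:2])
md=[(sgn*-x,y,z) for x,y,z in mD]
ms=[(sgn*143,0,30),(sgn*125,0,30),(-sgn*125,0,30),(-sgn*143,0,30),(sgn*143,128,30),(-sgn*143,128,30)]
x,res=fit(ms,bS,md,a,[mid[0],mid[1],yaw]);print('bay',x,sgn);print(res.round(1))
# bar: side view
mb=[(-100,12,30),(-100,12,0),(100,12,30),(100,12,0),(-100,-12,30),(100,-12,30)]
b=f([(175,152),(175,182),(415,170),(414,198),(177,137),(415,155)],3.2,(240,115))
sb=[(-100,12,0),(-100,12,30),(-100,-12,30),(100,-12,30),(100,12,30),(100,12,0)]
sp=f([(163,247),(165,220),(143,207),(308,103),(328,113),(328,135)],3.4,(170,120))
w=[p2w(D,*q,0) for q in b[[1,3]]]; c=(w[0]+w[1])/2; d=w[0]-w[1]; ya=np.arctan2(d[1],d[0])
print(c,ya)
mm=lambda M:[(-x,y,z) for x,y,z in M]
x,res=fit(mm(sb),sp,mm(mb),b,[c[0],c[1]-12,ya]);print('bar',x);print(res.round(1))
E
python3 m1.py
```

```text
mid
200.3 [ 569.7 -311.1    0. ] [ 371.5 -340.4    0. ]
198.4 [ 570.7 -311.6   30. ] [ 374.  -337.5   30. ]
near
80.3 [ 545.4 -163.1    0. ] [ 466.7 -179.     0. ]
far
132.0 [ 515.9 -412.7   30. ] [ 442.2 -522.2   30. ]
sc mid
204.3 [ 568.1 -317.     0. ] [ 365.9 -346.7   -0. ]
sc near
80.9 [ 544.8 -167.6    0. ] [ 465.2 -182.2    0. ]
pink [476.39274521 -56.6206006    9.        ]
[645.6 170.5  30. ]
[627.4 172.1  30. ]
[381.2 205.9  30. ]
[363.6 206.8  30. ]
[660.2 298.1  30. ]
[379.2 331.9  30. ]
[638.6 282.   30. ]
[392.8 312.   30. ]
[504.30273668 189.03717372  30.        ] -0.10540461510404342 108.55155263389615
bay [ 5.04686915e+02  1.87754713e+02 -1.23861758e-01] 1.0
[[ 0.1 -1.4]
 [-0.  -0.7]
 [-0.2 -2.8]
 [ 1.4 -0.9]
 [ 2.8  1.1]
 [ 2.   0. ]
 [-0.4 -0.3]
 [-0.7 -0.1]
 [ 0.6 -1.1]
 [ 0.5 -0.5]
 [-0.9 -0.7]
 [ 0.3  0.4]
 [-1.8 -0.6]
 [-0.9 -0. ]]
[ 470.61199016 -325.73867258    0.        ] 0.14698547977700707
bar [ 4.72828971e+02 -3.37287094e+02  1.37495008e-01]
[[ 0.6  1.2]
 [-0.5  0.3]
 [-0.6  0.5]
 [-0.2 -0.3]
 [ 0.3 -0.2]
 [ 0.1  1.9]
 [ 0.2  0. ]
 [-0.1 -0.2]
 [ 0.8 -0.2]
 [-0.3  0.2]
 [ 0.3 -0.3]
 [ 0.5 -0.7]]
```

Named candidates (side view): bars at (338,137) ≈132 mm long, (332,165) ≈200 mm, and (308,195) ≈80 mm. The one at (332,165) matches the 200 mm bar in both cameras. The three dark rings are at (268,273), (294,273) and (311,286). The pink one at (309,237) and the large ring at (157,251) stay where they are.

{"fn": "carry_out", "kwargs": {"rows": "1 0.99 -0.46 0 0;1 0.99 -0.46 0 0;1 0.99 -0.46 0 0;1 0.99 -0.46 0 0;1 0.99 -0.46 0 0;1 0.99 -0.46 0 0;1 0.99 -0.46 0 0;1 0.99 -0.46 0 0;1 0.99 -0.46 0 0;1 0.99 -0.46 0 0;1 0.99 -0.46 0 0;1 0.97 -0.46 0 0"}}

```text
clock: 1.65
eef_pos: [473.5, -336.8, 253.1]
tcp_rot: [-3.141, 0.0, 0.292]
contact_force: [0.6, -0.1, -0.1]
opening: 0.999
```

{"fn": "carry_out", "kwargs": {"rows": "1 0 0 0 1;1 0 0 0.5 0.11;1 0 0 0 0;1 0 0 0 0", "newtons": 60}}

```text
clock: 2.15
eef_pos: [472.5, -337.9, 237.9]
tcp_rot: [-3.141, 0.001, 0.138]
contact_force: [0.4, -0.3, -0.2]
opening: 1.001
```

```bash
python3 - <<'E'
from rig import r
from h import *
s=r.sense();c=r.get_calibration("wrist");im=r.grab_frame("wrist");cv2.imwrite("pics/w1.png",im)
print(s['clock'],s['eef_pos'],s['tcp_rot'],c)
E
```

```text
2.15 [ 472.49101774 -337.85667106  237.91986937] [-3.14110383e+00  5.13615851e-04  1.37789595e-01] {'intrinsics': array([[364.7581369 ,   0.        , 279.27394202],
       [  0.        , 364.7581369 , 217.55766368],
       [  0.        ,   0.        ,   1.        ]]), 'position': array([ 551.17652526, -326.59538019,  358.62324925]), 'rotation': array([-0.31650711,  0.00172336, -1.43230834])}
```

View pics/w1.png

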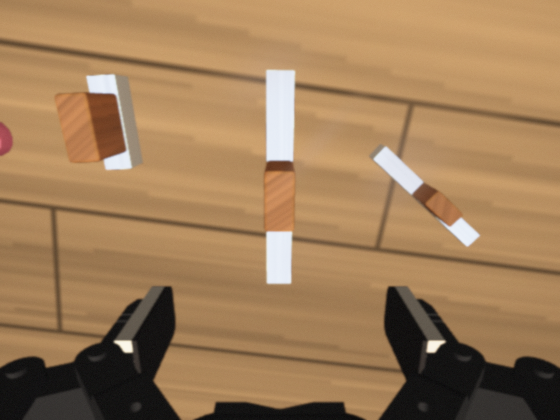

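```bash
python3 - <<'E'
from rig import r
from h import *
c=r.get_calibration("wrist")
a=p2w(c,280.5,70,30);b=p2w(c,278.7,283.5,30);print(a,b,np.linalg.norm(a-b),(a+b)/2,np.arctan2(*(a-b)[[1,0]]))
print(p2w(c,279.5,173,85),p2w(c,279.5,231,85))
E
```

```text
[ 573.68937928 -324.17440875   30.        ] [ 375.30011567 -350.13287508   30.        ] 200.08033858977038 [ 474.49474747 -337.15364191   30.        ] 0.13010697676239913
[ 497.81766952 -333.93111438   85.        ] [ 451.32911702 -340.40311771   85.        ]
```

The wrist view shows the 200 mm bar running from (280,70) to (279,283), centred between the fingers. I measure it as 200.1 mm long, centre (474,-337), yaw 0.13. I'll descend and grip it.

{"fn": "carry_out", "kwargs": {"rows": "1 0.05 0 1 0;1 0 0 1 0;1 0 0 1 0;1 0 0 1 0;1 0 0 1 0;1 0 0 0.6 0;1 0 0 0.16 0;1 0 0 0 0;0.4 0 0 0 0;0 0 0 0 0;0 0 0 0 0;0 0 0 0 0", "newtons": 60}}

```text
clock: 3.7
eef_pos: [474.6, -337.5, 66.0]
tcp_rot: [3.141, -0.0, 0.137]
contact_force: [-0.5, 0.4, 3.7]
opening: 0.277
```

{"fn": "carry_out", "kwargs": {"rows": "0 0 0 0 0;0 0 0 0 0;0 0 0 0 0"}}

```text
clock: 4.08
eef_pos: [474.6, -337.5, 66.0]
tcp_rot: [3.141, -0.0, 0.137]
contact_force: [-0.4, 0.9, 5.2]
opening: 0.272
```

```bash
python3 - <<'E'
from rig import r
from h import *
s=r.sense();print(s['clock'],s['eef_pos'],s['tcp_rot'],s['opening'],s['contact_force'])
c=r.get_calibration("side")
bx,by,y=505,188,-.124
for p in [(539,74),(485,63),(442.5,86),(476,-57)]:
    d=np.array(p)-(bx,by); print(d@[np.cos(y),np.sin(y)],d@[-np.sin(y),np.cos(y)])
E
```

```text
4.075 [ 474.62607659 -337.53043503   65.95575104] [ 3.14127187e+00 -4.09866693e-04  1.36827337e-01] 0.2720006815909435 [-0.44447253  0.91651172  5.18845725]
47.83874474291122 -108.91948632555419
-4.386127723612464 -126.51388020131293
-49.40450306350411 -108.94698287262577
1.5248724893196233 -246.7056439644041
```

Gripped: the opening is about 23 mm. Now I'll lift 108 mm and carry the bar over the short one to a spot behind the rings, short of the pink ring.

{"fn": "carry_out", "kwargs": {"rows": "0 0 0 -0.4 0;0 0 0 -0.8 0;0 0 0 -0.8 0;0 0 0 -0.8 0;0 0 0 -0.8 0;0 0 0 0 0"}}

```text
clock: 4.82
eef_pos: [475.2, -338.0, 175.3]
tcp_rot: [3.139, -0.002, 0.137]
contact_force: [-0.3, 0.1, -4.2]
opening: 0.274
```

{"fn": "carry_out", "kwargs": {"rows": "0 0.16 -0.5 0 0;0 0.16 -1 0 0;0 0.16 -1 0 0;0 0.16 -1 0 0;0 0.16 -1 0 0;0 0.16 -1 0 0;0 0.15 -1 0 0;0 0.15 -1 0 0;0 0.15 -1 0 0;0 0.15 -1 0 0;0 0.15 -1 0 0;0 0.15 -1 0 0"}}

```text
clock: 6.32
eef_pos: [481.3, 13.6, 172.3]
tcp_rot: [-3.141, 0.002, 0.137]
contact_force: [-0.0, 0.2, -3.9]
opening: 0.274
```

{"fn": "carry_out", "kwargs": {"rows": "0 0 0 0 0.5;0 0 0 0 0.7;0 0 0 0 0.67;0 0 0 0 0;0 0 0 0 0"}}

```text
clock: 6.95
eef_pos: [482.0, 12.3, 172.9]
tcp_rot: [3.142, 0.001, -0.122]
contact_force: [-0.3, 0.6, -3.7]
opening: 0.276
```

```bash
python3 - <<'E'
from rig import r
from h import *
s=r.sense();c=r.get_calibration("wrist");print(s['clock'],s['eef_pos'],s['tcp_rot'],s['opening'],s['contact_force'])
for n in("wrist","side"):cv2.imwrite(f"pics/{n}2.png",r.grab_frame(n))
print(c['position'],c['rotation'])
E
```

```text
6.95 [482.02217528  12.26764181 172.88071953] [ 3.14150154e+00  1.21754598e-03 -1.22077504e-01] 0.27626678024132423 [-0.34403973  0.62477298 -3.71205293]
[560.93573045   2.91915438 293.56899314] [-3.17427392e-01  8.89279608e-04 -1.69219791e+00]
```

View pics/wrist2.png

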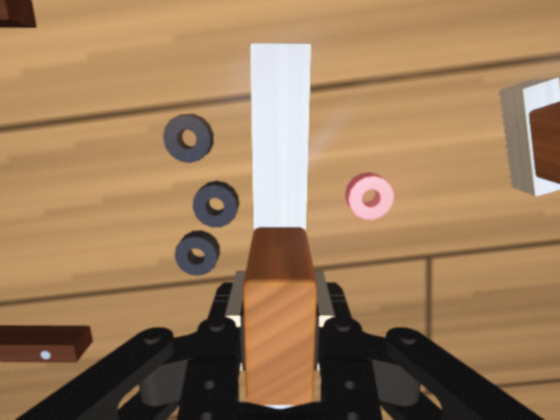

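View pics/side2.png

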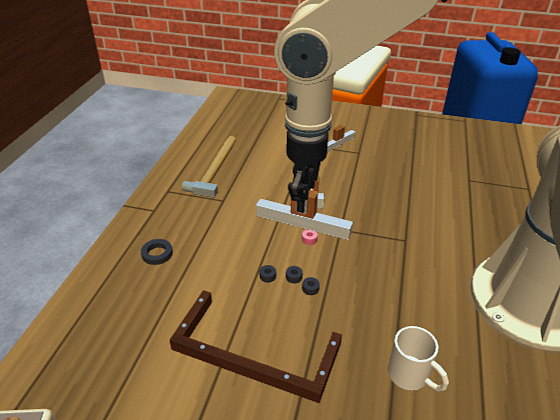

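```bash
python3 - <<'E'
from rig import r
from h import *
c=r.get_calibration("wrist")
def B(p,bx=505,by=188,y=-.124):
    d=p[:2]-np.array([bx,by]); return (d@[np.cos(y),np.sin(y)]).round(1),(d@[-np.sin(y),np.cos(y)]).round(1)
for u,v in[(188.5,139),(216,204.5),(197.5,253.5),(370,196.5)]:
    p=p2w(c,u,v,12);print(p.round(1),B(p))
for u,v in[(90,327),(83,361),(33,0),(36,27)]:
    for z in(30,0):print(u,v,z,p2w(c,u,v,z).round(1),B(p2w(c,u,v,z)))
print("bar end",p2w(c,251,44,137),p2w(c,310.5,44,137))
E
```

```text
[540.2  75.   12. ] (np.float64(48.9), np.float64(-107.7))
[486.6  63.4  12. ] (np.float64(-2.8), np.float64(-125.9))
[446.3  86.3  12. ] (np.float64(-45.7), np.float64(-108.1))
[478.2 -59.8  12. ] (np.float64(4.1), np.float64(-249.2))
90 327 30 [398.2 184.1  30. ] (np.float64(-105.5), np.float64(-17.1))
90 327 0 [379.7 204.7   0. ] (np.float64(-126.4), np.float64(1.1))
83 361 30 [365.2 200.   30. ] (np.float64(-140.2), np.float64(-5.4))
83 361 0 [342.9 222.4   0. ] (np.float64(-165.1), np.float64(14.1))
33 0 30 [639.2 151.5  30. ] (np.float64(137.7), np.float64(-19.6))
33 0 0 [648.1 168.4   0. ] (np.float64(144.4), np.float64(-1.8))
36 27 30 [624.  154.6  30. ] (np.float64(122.3), np.float64(-18.4))
36 27 0 [631.2 171.9   0. ] (np.float64(127.2), np.float64(-0.3))
bar end [582.47616778  11.38315828 137.        ] [579.6315355  -11.74410747 137.        ]
```

The wrist view agrees: rings at (188,139), (216,204) and (197,253), pink at (370,196), and the bay mouth corners come out at bay y≈0, x≈±126. Next I'll lower to just above the bench.

{"fn": "carry_out", "kwargs": {"rows": "0 0 0 0.5 0;0 0 0 0.8 0;0 0 0 0.8 0;0 0 0 0.8 0;0 0 0 0.4 0;0 0 0 0.15 0;0 0 0 0 0;0 0 0 0 0"}}

```text
clock: 8.05
eef_pos: [483.2, 12.0, 70.6]
tcp_rot: [-3.141, -0.001, -0.124]
contact_force: [0.1, 0.7, -3.8]
opening: 0.271
```

{"fn": "carry_out", "kwargs": {"rows": "0 0 0 0.1 0;0 0 0 0.04 0;0 0 0 0 0;0 0 0 0 0"}}

```text
clock: 8.55
eef_pos: [482.7, 12.0, 65.9]
tcp_rot: [-3.142, -0.0, -0.124]
contact_force: [-1.0, 0.7, 1.3]
opening: 0.275
```

{"fn": "carry_out", "kwargs": {"rows": "0 0 0 -0.03 0;0 0 -0.2 0 0;0 0 -0.2 0 0;0 0 -0.2 0 0;0 0 -0.2 0 0;0 0 -0.2 0 0;0 0 -0.2 0 0;0 0 -0.2 0 0;0 0 -0.2 0 0;0 0 -0.2 0 0;0 0 -0.1 0 0;0 0 0 0 0"}}

```text
clock: 10.05
eef_pos: [489.9, 68.9, 66.7]
tcp_rot: [-3.141, -0.0, -0.124]
contact_force: [-0.4, -0.4, -3.4]
opening: 0.273
```

```bash
python3 - <<'E'
from rig import r
from h import *
s=r.sense();print(s['clock'],s['eef_pos'],s['tcp_rot'],s['opening'],s['contact_force'])
a=r.grab_frame("side")[180:400,160:420];cv2.imwrite(f"pics/s3.png",cv2.resize(a,None,fx=2.6,fy=2.6,interpolation=3))
E
```

```text
10.05 [489.85575022  68.88658279  66.70650762] [-3.14122327e+00 -2.76561378e-04 -1.24195790e-01] 0.2726186754856495 [-0.43900587 -0.38491674 -3.42940663]
```

View pics/s3.png

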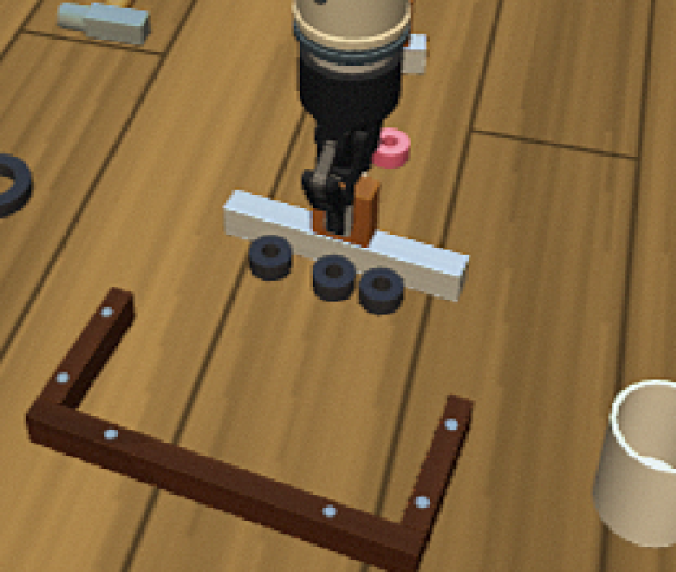

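The three rings are in one row along the bar (crop pixels (270,257), (334,277), (381,290)) and sit between the bay arms. I'll keep pushing.

{"fn": "carry_out", "kwargs": {"rows": "0 0 -0.1 0 0;0 0 -0.25 0 0;0 0 -0.25 0 0;0 0 -0.25 0 0;0 0 -0.25 0 0;0 0 -0.25 0 0;0 0 -0.25 0 0;0 0 -0.25 0 0;0 0 -0.25 0 0;0 0 -0.25 0 0;0 0 -0.25 0 0;0 0 -0.2 0 0"}}

```text
clock: 11.6
eef_pos: [500.1, 152.4, 66.7]
tcp_rot: [3.142, 0.0, -0.124]
contact_force: [-1.0, -3.5, -2.2]
opening: 0.271
```

{"fn": "carry_out", "kwargs": {"rows": "0 0 -0.2 0 0;0 0 -0.2 0 0;0 0 -0.2 0 0;0 0 -0.2 0 0;0 0 -0.2 0 0;0 0 -0.2 0 0;0 0 -0.2 0 0;0 0 -0.2 0 0;0 0 -0.15 0 0;0 0 -0.08 0 0;0 0 -0.04 0 0;0 0 0 0 0"}}

```text
clock: 13.1
eef_pos: [507.1, 207.7, 66.7]
tcp_rot: [-3.141, -0.0, -0.124]
contact_force: [-0.3, -1.7, -3.7]
opening: 0.275
```

```bash
python3 - <<'E'
from rig import r
from h import *
s=r.sense();print(s['clock'],s['eef_pos'],s['tcp_rot'],s['opening'],s['contact_force'])
a=r.grab_frame("side")[180:400,160:420];cv2.imwrite(f"pics/s4.png",cv2.resize(a,None,fx=2.6,fy=2.6,interpolation=3))
E
```

```text
13.1 [507.05962359 207.67090262  66.66858842] [-3.14133788e+00 -1.42468329e-05 -1.24393128e-01] 0.27534465575722034 [-0.28559483 -1.65909323 -3.74501253]
```

View pics/s4.png

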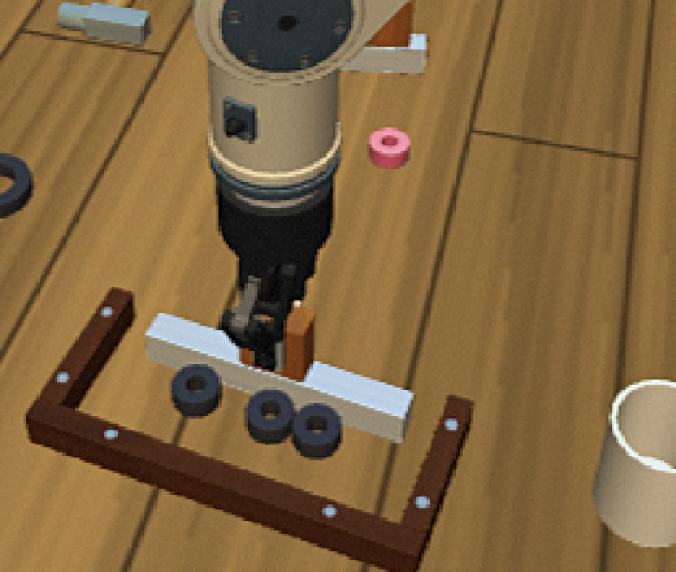

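The bar face is at about 32 mm in the bay and the rings are well inside. Now I'll draw straight back 105 mm and set the bar down.

{"fn": "carry_out", "kwargs": {"rows": "0 0 0.1 0 0;0 0 0.25 0 0;0 0 0.4 0 0;0 0 0.4 0 0;0 0 0.4 0 0;0 0 0.4 0 0;0 0 0.4 0 0;0 0 0.4 0 0;0 0 0.4 0 0;0 0 0.25 0 0;0 0 0.1 0 0;0 0 0 0 0"}}

```text
clock: 14.65
eef_pos: [494.1, 103.3, 66.7]
tcp_rot: [-3.141, -0.0, -0.125]
contact_force: [0.6, -0.6, -2.8]
opening: 0.273
```

{"fn": "carry_out", "kwargs": {"rows": "0 0 0 0.03 0;0 0 0 0 0;0 0 0 0 0"}}

```text
clock: 15.02
eef_pos: [494.2, 103.6, 66.0]
tcp_rot: [-3.141, -0.0, -0.124]
contact_force: [-0.9, 1.4, 1.3]
opening: 0.271
```

{"fn": "carry_out", "kwargs": {"rows": "0.35 0 0 0 0;0.5 0 0 0 0;0.8 0 0 0 0;1 0 0 0 0;1 0 0 0 0;1 0 0 -0.3 0;1 0 0 -0.8 0;1 0 0 -1 0;1 0 0 -1 0;1 0 0 -1 0;1 0 0 -1 0;1 0 0 0 0"}}

```text
clock: 16.52
eef_pos: [495.4, 103.6, 221.5]
tcp_rot: [-3.14, -0.005, -0.124]
contact_force: [0.0, 0.2, -0.2]
opening: 1.002
```

```bash
python3 - <<'E'
from rig import r
from h import *
s=r.sense();print(s['clock'],s['eef_pos'],s['tcp_rot'],s['opening'],s['contact_force'])
a=r.grab_frame("side")[180:400,160:420];cv2.imwrite(f"pics/s5.png",cv2.resize(a,None,fx=2.6,fy=2.6,interpolation=3))
cv2.imwrite("pics/w5.png",r.grab_frame("wrist"));c=r.get_calibration("wrist")
E
```

```text
16.525 [495.42485275 103.63019522 221.52887188] [-3.13999031 -0.00470078 -0.12428373] 1.0020613877264986 [ 0.02470952  0.19488752 -0.18022968]
```

View pics/s5.png

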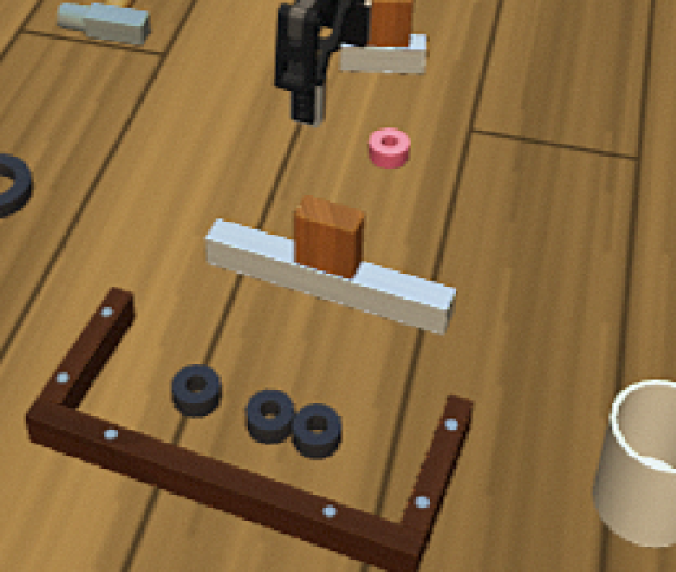

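View pics/w5.png

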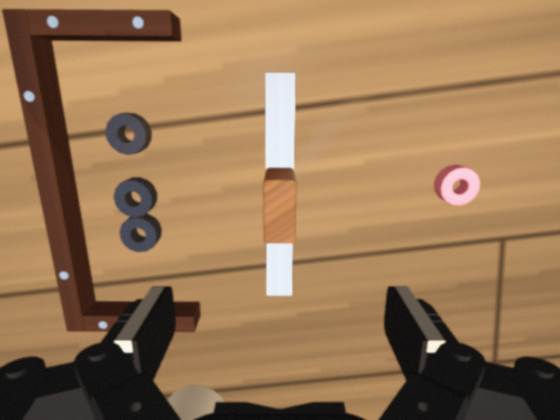

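```bash
python3 - <<'E'
from rig import r
from h import *
def B(p,bx=505,by=188,y=-.124):
    d=p[:2]-np.array([bx,by]); return (d@[np.cos(y),np.sin(y)]).round(1),(d@[-np.sin(y),np.cos(y)]).round(1)
c=r.get_calibration("wrist");D=r.get_calibration("side")
for u,v in[(128.5,133.5),(135,197),(140,233)]:print('w',B(p2w(c,u,v,12)))
for u,v in[(196,390),(270,416),(317,431)]:print('s',B(p2w(D,(u+.5)/2.6-.5+160,(v+.5)/2.6-.5+180,9)))
for u,v in[(181,41),(200,305),(194,331)]:print('mouth',B(p2w(c,u,v,0)),B(p2w(c,u,v,30)))
a=p2w(c,280,73,30);b=p2w(c,279,295,30);print(B(a),B(b))
E
```

```text
w (np.float64(49.3), np.float64(47.8))
w (np.float64(-8.4), np.float64(49.2))
w (np.float64(-44.0), np.float64(48.8))
s (np.float64(49.8), np.float64(49.6))
s (np.float64(-8.7), np.float64(50.8))
s (np.float64(-44.3), np.float64(50.3))
mouth (np.float64(124.8), np.float64(-1.6)) (np.float64(120.8), np.float64(-8.9))
mouth (np.float64(-130.2), np.float64(-0.5)) (np.float64(-111.7), np.float64(-8.0))
mouth (np.float64(-162.6), np.float64(8.2)) (np.float64(-141.3), np.float64(-0.0))
(np.float64(97.8), np.float64(-85.3)) (np.float64(-100.7), np.float64(-84.6))
```

The rings are at bay y ≈ 48–50 mm in both cameras, so their rear edges are about 31 mm inside the mouth. The bar stands clear at y ≈ -85 mm, and the gripper is free and raised.

```bash
python3 -c "
from rig import r
print(r.sign_off())"
```

```text
the job is handed in; nothing more can be done
None
```

The job is done and handed in at about 16.6 s of the 43 s allowed. I gripped the 200 mm bar by its wooden block and carried it over the short bar. I stood it behind the three dark rings and pushed them as one row into the bay with the bar only. I then drew the bar straight back, set it upright on the bench, released it and raised the gripper.

**Rings:** the wrist and side cameras agree within 2 mm that the ring centres sit 48–51 mm inside the bay. That puts their rear edges about 30 mm past the mouth and their front edges about 42 mm short of the back batten. Two of the rings ended up touching or nearly so, side by side in the row.

**Bar:** it stands upright with its centre about 85 mm in front of the mouth.

**Other checks:** the pink ring and the other bars were left alone, and the forces read after each move stayed around 5 N or below. None of my checks failed or disagreed.

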